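# Glue pot changeover on the warming plate

### The arm

A 6-joint arm with a two-finger parallel gripper is mounted at the origin on the work surface. World frame = base frame: x ahead of the robot, y to its left, z up, the work surface at z = 0. Lengths are in m, angles in degrees, forces in N, time in s.
With the tool pointing down it reaches from about 0.25 to 0.775 m from the base axis. Payload 8.9 kg.
Tool frame: the origin (TCP) lies at the very end of the fingers, on their centre line; the grasp point (between the pads) lies 19 mm behind it; z points along the fingers, y is the direction in which the jaws open and shut (so a half turn about z gives the same grasp; the last joint's range is limited). The gripper opens to 85 mm and grips with 20 to 120 N. Pads are 22 mm wide; open, the fingers measure 114 mm over their backs; the gripper's body (76 mm by 85 mm) begins 54 mm behind the grasp point. The pads swing forward as they close: fully open they stand 13 mm farther back than shut.
Start: joints at [57.279, 16.656, -8.789, 64.555, 0, 82.019], TCP at [0.22, 0.477, 0.192] pointing down, gripper open.
Joint ranges: [-144.48, 144.48], [-52.06, 99.96], [-74.48, 78.29], [-112.23, 115.85], [-86.99, 84.42], [-180, 180]. Speed limits (degrees/s): [127.2, 127.2, 159.86, 180, 180, 180].

### API

Orientations are given as a 3x3 rotation matrix whose columns are the frame's x, y, z axes.
In Python, from cell import * gives the robot as it stands. The module is installed in compiled form; this text tells all that it offers.
- The arm moves only by the tool carry_out, never from a script. Its argument "series" is a list that holds one entry, the list of rows, each a list of 6 numbers: the shift along the tool's x, y, z in mm, then the turn, a rotation vector about the tool's x, y, z in rad. In form: [[[dx, dy, dz, wx, wy, wz], ...]]. A call has 1 to 5 rows; each row shifts and turns the commanded pose from where the row before left it, along the tool's axes as they then stand; what a row does not reach is not made up. A row lasts 1/12 s, in which the tool goes at most 41.7 mm and 7.16 degrees, less where a joint would pass 70% of its speed; a pose out of reach is approached as far as the arm can. A call with a gripper value outside its range is refused whole. "gripper" is the opening in per cent of the stroke, from 0 (shut) to 100 (fully open), set as the call begins (left out, the last holds). The fingers move at their own pace and stop on an object; "grip_force" is the grip in N (left out, the last holds). Time passes only in rows, so rows that do not move let the fingers close. It gives the time, the measured TCP pose, the force and the opening at its end, in the units of the state.
- observe(): the state, without advancing time (a new reading comes with each control period).
- read_camera(name): name is "scene" or "side" or "wrist"; returns a dict with "color" (480x640x3 uint8, red, green, blue), "range_z" (480x640 float32, m along the optical axis (not along the pixel's ray), 0 where there is no reading), "intrinsics" (3x3 intrinsics, pixels), "R" (3x3) and "t" (3): a world point X has camera coordinates R X + t. Camera axes: x right, y down, z forward; pixel columns grow to the right and rows downward; lengths in m; the calibration is good to about 2 mm. A picture is of the moment at which its call begins.
- close_job(): hands the job in, once; it reports no verdict.
The state is a dict: "t": time; "q": joint angles; "dq": joint speeds; "tau": joint torques, N m; "tcp_pos": TCP position; "eef_rot": TCP orientation; "force": force on the tool from outside, world axes, zero at the start; "torque": the same for the moment, N m; "grip_width": finger opening in m.
Only numpy, scipy, OpenCV 4.12 (cv2) and the standard library are available. Lean on these libraries where they do the work, as an engineer would, in place of code of your own. Each camera call takes 0.05 s, during which the arm holds its last target. There are 200 camera calls.

### The job

Change over the glue pots on the warming plate by sliding them along the plate, never lifting or tipping them: first slide the black-lidded pot off the red ring to the middle of the blue ring, then slide the yellow-lidded pot from the white ring to the middle of the red ring. Do not knock the pots against each other, and leave the brush jar, the green can and the shoe where they stand. Last, turn the controller's dial down to mark 2 (the two orange dots).

Things in the scene. Friction and masses are not known exactly. Their poses are not given: they have to be found in the camera images.
- plate: Flat dark warming plate with an aluminium edge, fixed to the bench, 360 (its x) by 420 (its y) mm, 30 mm high. Origin: centre of its underside, on the bench; z up. The three rings lie on it, at (-60, 135), (-60, -135) and (85, 0) mm in its x, y; which ring is where varies.
- ring_red: Red ring printed on the warming plate (no height), inner diameter 120 mm, outer 134 mm. Origin: its centre, on the plate's top surface.
- ring_blue: Blue ring printed on the warming plate (no height), inner diameter 120 mm, outer 134 mm. Origin: its centre, on the plate's top surface.
- ring_white: White ring printed on the warming plate (no height), inner diameter 120 mm, outer 134 mm. Origin: its centre, on the plate's top surface.
- pot_black: Round steel pot with fixed lid: body 96 mm diameter, lid 100 mm diameter at 60 to 66 mm height, lid knob (24 mm) up to 84 mm; about 0.45 kg. Straight wooden bar handle along its own -x axis, 16 mm wide, 14 mm high, from 46 to 128 mm from the pot's axis, midline 50 mm above the pot's underside. Origin: centre of the underside; z up. Black lid. It starts on the red ring.
- pot_yellow: Round steel pot with fixed lid: body 96 mm diameter, lid 100 mm diameter at 60 to 66 mm height, lid knob (24 mm) up to 84 mm; about 0.45 kg. Straight wooden bar handle along its own -x axis, 16 mm wide, 14 mm high, from 46 to 128 mm from the pot's axis, midline 50 mm above the pot's underside. Origin: centre of the underside; z up. Yellow lid. It starts on the white ring.
- pot_black_grip (a point): Point on the middle line of the black-lidded pot's handle, 92 mm from the pot's axis and 50 mm above its underside; a good place to pinch the handle. x axis along the handle, towards the pot; z up.
- pot_yellow_grip (a point): Point on the middle line of the yellow-lidded pot's handle, 92 mm from the pot's axis and 50 mm above its underside; a good place to pinch the handle. x axis along the handle, towards the pot; z up.
- console: Grey controller box fixed to the bench beside the plate (left or right), 130 by 130 mm footprint, about 122 mm high at its back. Its top is a pale panel, 130 by 130 mm, that slopes 0.6 rad (34 degrees) down towards its own -x (the robot's side); the panel's centre is 85 mm above the bench, and the dial stands on it, square to the panel. Origin: centre of the underside; z up.
- dial (a joint): Stiff black dial on the sloping panel; stays where it is left. Value in rad, 0 to 3.0, growing as the dial turns clockwise seen facing the panel. Its white pointer is at mark 0 (down the slope, console -x) at 0; marks 0 to 6 are 0.5 rad apart, each with a tick and as many dots as its number, so mark 2 (orange dots, the others black) is 1.0. Starts between marks 3 and 5.
- dial_grip (a point): Grip point on the dial's axis, 37 mm out from the panel. The dial has an upright bar 42 mm long, 14 mm thick, standing 14 to 44 mm out from the panel, on a disc 44 mm in diameter that ends 14 mm out from the panel. This frame turns with the dial: x along the bar (the pointer is at its -x end), z along the dial's axis out of the panel.
- jar: White jar with three short brush handles in it, 64 mm diameter, 75 mm high over all, loose on the plate; leave alone. Origin: centre of the underside.
- can: Green can with a narrow neck, 60 mm diameter, 82 mm high, loose on the plate; leave alone. Origin: centre of the underside.
- shoe: Black high-heeled shoe, loose on the bench beside the plate, on the other side of it from the console, 265 mm long (its x, from -133 at the toe to +133 at the heel), 68 mm wide, 95 mm high; leave alone. Origin: under its middle, on the bench.
Mind the look-alikes: they are no part of the job. What is shaped like the pot_black but purple or turquoise is not meant.

How it is judged:
By the outcome, as a careful person would: the job done as asked, in the order asked, and still so for the second after the job is handed in, with the robot touching nothing.
It also fails if it takes over 58 s, if anything falls off the work surface, if the arm or the gripper's body presses on something with over 40 N, if the wrist force passes 120 N, or if a joint passes its speed limit or range.

## Working session

There is one attempt and no reset: what is moved stays moved. The work goes in short steps, Python scripts to look and compute and a tool call to move; the robot and the scene stay as the last step left them, time stands still between calls to the robot, and variables do not carry over. Pictures are saved under pics/ and viewed, about 8 in all and at most 12, crops included, and the job is handed in when it is done.

Besides the shell and the picture viewer there is one more tool, called after "Emit:" as name([rows], argument=value, ...), one row to a line, values as JSON. carry_out: Moves the arm, as the interface text tells. Its arguments: {"type":"object","properties":{"series":{"type":"array","items":{"type":"array","items":{"type":"array","items":{"type":"number"}}}},"gripper":{"type":"number"},"grip_force":{"type":"number"}},"required":["series"]}

```bash
mkdir -p pics
python3 - <<'E'
from cell import *
import cv2,pickle
s=observe();print(s)
for n in("scene","side"):
    c=read_camera(n);pickle.dump(c,open(n+".pkl","wb"))
    cv2.imwrite(f"pics/{n}0.png",c["color"][:,:,::-1]);print(n,c["intrinsics"],c["R"],c["t"])
E
```

```text
{'t': 0.0, 'q': array([ 5.72777119e+01,  1.66877004e+01, -8.83220477e+00,  6.45569951e+01,
       -2.20568774e-04,  8.20179548e+01]), 'dq': array([ 0.04334614, -0.02309168,  0.04876702, -0.01633273,  0.03415795,
        0.04121605]), 'tau': array([ 3.33693737e-03, -5.37138391e+01,  3.31371439e+01,  1.55464973e-02,
        2.62233004e-05,  9.24974529e-06]), 'tcp_pos': array([0.21943637, 0.47637064, 0.1910361 ]), 'eef_rot': array([[-9.08214390e-01,  4.18504599e-01, -7.22291417e-04],
       [ 4.18505183e-01,  9.08213704e-01, -1.13124389e-03],
       [ 1.82564192e-04, -1.32969468e-03, -9.99999099e-01]]), 'force': array([ 0.79727012,  0.09032979, -0.65116445]), 'torque': array([-0.0078753 , -0.03748306,  0.02405203]), 'grip_width': 0.0855675276679155}
scene [[506.64817539   0.         314.15893468]
 [  0.         506.64817539 238.98319783]
 [  0.           0.           1.        ]] [[ 0.28338183  0.95885495 -0.01708576]
 [ 0.49627957 -0.16186987 -0.85293888]
 [-0.82061033  0.23322807 -0.52173111]] [-0.12749251 -0.14517009  1.36697301]
side [[506.18150964   0.         318.30109631]
 [  0.         506.18150964 236.92874361]
 [  0.           0.           1.        ]] [[ 0.98531579 -0.17071743 -0.00289174]
 [-0.10777719 -0.60873455 -0.78601929]
 [ 0.13242689  0.77478888 -0.61819521]] [-0.45320179  0.11945033  1.03405019]
```

View pics/scene0.png

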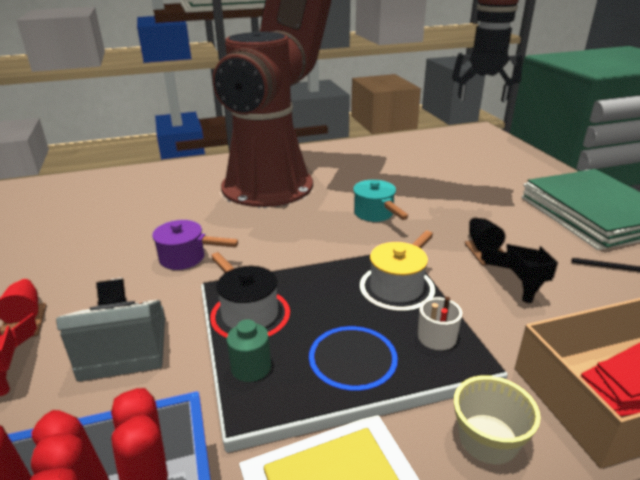

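View pics/side0.png

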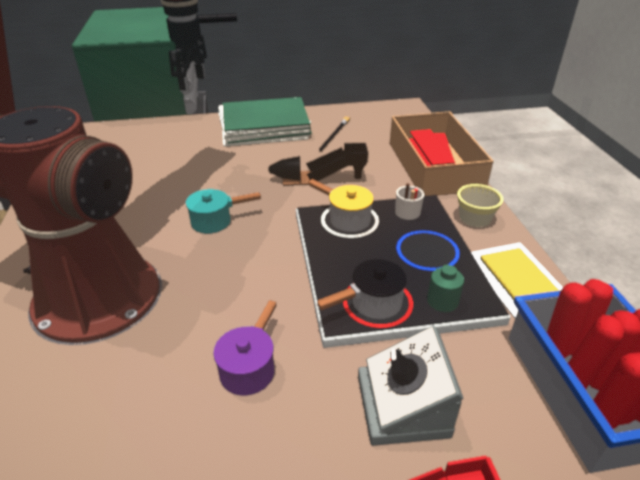

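The scene camera looks back at the robot. The black pot is at (248,300) on the red ring, the yellow pot at (398,272) on white, and the blue ring is free at (353,357). The can (249,352) and jar (440,324) stand near it. The side view shows the dial at (403,370), and the shoe's toe lies close to the yellow pot's handle. Next I'll measure these.

```bash
cat > h.py <<'E'
import numpy as np,cv2,pickle
from scipy.optimize import least_squares
def cloud(c):
    K,R,t=c["intrinsics"],c["R"],c["t"];z=c["range_z"].astype(float)
    v,u=np.mgrid[:480,:640]
    P=np.stack([(u-K[0,2])/K[0,0]*z,(v-K[1,2])/K[1,1]*z,z],-1)
    W=(P-t)@R; W[z<=0]=np.nan
    return W
def hsv(c): return cv2.cvtColor(c["color"],cv2.COLOR_RGB2HSV).astype(int)
def pix(c,X):
    p=np.atleast_2d(X)@c["R"].T+c["t"];p=p@c["intrinsics"].T
    return p[:,:2]/p[:,2:]
def onplane(c,uv,z):
    d=np.c_[uv,np.ones(len(uv))]@np.linalg.inv(c["intrinsics"]).T@c["R"]
    o=-c["R"].T@c["t"]; return o+d*((z-o[2])/d[:,2])[:,None]
def circ(p,r=None):
    m=np.median(p,0)
    if r: s=least_squares(lambda x:np.hypot(*(p-x).T)-r,m,loss="soft_l1",f_scale=.002);return s.x
    s=least_squares(lambda x:np.hypot(*(p-x[:2]).T)-x[2],[*m,.05],loss="soft_l1",f_scale=.002);return s.x
E
python3 - <<'E'
from h import *
np.set_printoptions(precision=4,suppress=True)
for n in("scene","side"):
    c=pickle.load(open(n+".pkl","rb"));W=cloud(c);H=hsv(c);h,s,v=np.moveaxis(H,-1,0);x,y,z=np.moveaxis(W,-1,0)
    print(n)
    def show(k,m,extra=None):
        p=W[m];print(k,len(p),"med",np.median(p,0),"min",np.percentile(p,2,0),"max",np.percentile(p,98,0))
    near=(x>.25)&(x<.8)&(abs(y)<.45)
    blue=near&(h>105)&(h<130)&(s>150)&(z<.045)&(z>.015)&(abs(y)<.2);show("blue",blue)
    vu=np.argwhere(blue)[:,::-1]; print(" fit depth",circ(W[blue][:,:2])," plane",circ(onplane(c,vu,.03)[:,:2]))
    red=near&((h<6)|(h>174))&(s>170)&(z<.045)&(z>.015)&(x<.66)&(abs(y)<.25);show("red",red)
    print(" fit",circ(onplane(c,np.argwhere(red)[:,::-1],.03)[:,:2],.0635))
    ye=near&(h>20)&(h<33)&(s>150)&(z>.08)&(z<.102);show("ylid",ye)
    gr=near&(h>60)&(h<90)&(s>80)&(z>.04)&(z<.13)&(x>.4);show("can",gr)
    if gr.sum()>20: print(" can",circ(W[gr&(z<.075)][:,:2],.03))
    wood=near&(h>5)&(h<18)&(s>130)&(z>.065)&(z<.1);show("wood",wood)
    for nm,sel in(("woodR",wood&(y<0)),("woodL",wood&(y>0))):
        if sel.sum()>5:show(nm,sel)
    pur=near&(h>130)&(h<160)&(s>80)&(z>.02);show("purple",pur)
    tq=near&(h>82)&(h<98)&(s>120)&(z>.02)&(x<.45);show("turq",tq)
    dark=near&(v<60)&(z>.088)&(z<.1)&(abs(y)<.2);show("blk lid",dark)
    # coarse height map
    # plate aluminium
E
```

```text
scene
blue 1290 med [ 0.711  -0.0156  0.03  ] min [ 0.6332 -0.0772  0.0278] max [0.7651 0.0532 0.0319]
 fit depth [ 0.699  -0.0118  0.0637]  plane [ 0.6991 -0.0119  0.0637]
red 434 med [ 0.5683 -0.1167  0.0301] min [ 0.5113 -0.2098  0.0281] max [ 0.6117 -0.0782  0.032 ]
 fit [ 0.5518 -0.1439]
ylid 1301 med [0.5672 0.118  0.0952] min [0.518  0.0777 0.0915] max [0.6054 0.1667 0.0974]
can 2007 med [ 0.6934 -0.1663  0.0867] min [ 0.62   -0.1926  0.0423] max [0.7048 0.3448 0.1121]
 can [ 0.674  -0.1641]
wood 322 med [ 0.486  -0.1651  0.0861] min [ 0.4367 -0.186   0.0803] max [0.6901 0.2201 0.0956]
woodR 182 med [ 0.4661 -0.1739  0.0863] min [ 0.4356 -0.1865  0.0798] max [ 0.5088 -0.1611  0.0959]
woodL 140 med [0.5058 0.1978 0.0859] min [0.4835 0.1401 0.0811] max [0.6974 0.2221 0.0907]
purple 1888 med [ 0.3242 -0.241   0.0642] min [ 0.2601 -0.2885  0.0222] max [0.648  0.3638 0.0852]
turq 631 med [0.2704 0.1981 0.0529] min [0.2512 0.171  0.0206] max [0.2844 0.2438 0.0671]
blk lid 1593 med [ 0.5617 -0.146   0.0954] min [ 0.5123 -0.1887  0.0908] max [ 0.5985 -0.0964  0.0975]
side
blue 511 med [ 0.6856 -0.0111  0.0306] min [ 0.6333 -0.0739  0.0278] max [0.7642 0.056  0.0336]
 fit depth [ 0.6984 -0.0106  0.0636]  plane [ 0.6989 -0.0096  0.0638]
red 422 med [ 0.5519 -0.185   0.0305] min [ 0.4853 -0.2092  0.028 ] max [ 0.6173 -0.1269  0.0329]
 fit [ 0.5513 -0.1426]
ylid 755 med [0.5518 0.1143 0.0962] min [0.5117 0.0769 0.0923] max [0.5992 0.1651 0.0987]
can 524 med [ 0.6688 -0.1741  0.0956] min [ 0.6474 -0.1917  0.0887] max [ 0.6973 -0.1476  0.1133]
  return _methods._mean(a, axis=axis, dtype=dtype,
  ret = um.true_divide(
Traceback (most recent call last):
  File "h.py", line 18, in circ
    if r: s=least_squares(lambda x:np.hypot(*(p-x).T)-r,m,loss="soft_l1",f_scale=.002);return s.x
            ~~~~~~~~~~~~~^^^^^^^^^^^^^^^^^^^^^^^^^^^^^^^^^^^^^^^^^^^^^^^^^^^^^^^^^^^^^
ValueError: Initial guess is outside of provided bounds
```

```bash
python3 - <<'E' 2>/dev/null
from h import *
np.set_printoptions(precision=4,suppress=True)
cs=[pickle.load(open(n+".pkl","rb")) for n in("scene","side")]
D=[]
for c in cs:
    W=cloud(c);D.append(np.c_[W.reshape(-1,3),hsv(c).reshape(-1,3),c["color"].reshape(-1,3)])
for n,D_ in zip(("scene","side","both"),D+[np.vstack(D)]):
    x,y,z,h,s,v=D_.T[:6]
    print(n)
    for nm,c0 in(("black",(.558,-.143)),("yellow",(.558,.125))):
        d=np.hypot(x-c0[0],y-c0[1])
        m=(d<.075)&(z>.091)&(z<.1); 
        if nm=="yellow": m&=(h>18)&(h<35)&(s>120)
        else: m&=(s<120)
        p=D_[m][:,:2].astype(np.float32); hull=cv2.convexHull(p)[:,0]
        print(nm,len(p),"enclosing",cv2.minEnclosingCircle(p),"hullfit",circ(hull,.05))
        k=(d<.03)&(z>.108)&(z<.122);print(" knob",k.sum(),D_[k][:,:3].mean(0))
        w=(h>4)&(h<19)&(s>110)&(z>.07)&(z<.1)&(d>.055)&(d<.15)&(x<c0[0])
        q=D_[w][:,:3];a=np.arctan2(q[:,1]-c0[1],q[:,0]-c0[0])
        a0=np.median(a);q=q[abs(a-a0)<.3];dd,ce=np.linalg.svd(q[:,:2]-q[:,:2].mean(0))[2][0],q.mean(0)
        if dd[0]>0:dd=-dd
        print(" handle",len(q),"centre",ce,"dir deg",np.degrees(np.arctan2(dd[1],dd[0])))
    j=(np.hypot(x-.7,y-.14)<.12)&(s<60)&(v>120)&(z>.045)&(z<.09)&(y>.06);p=D_[j];print("jar",len(p),p[:,:3].mean(0),circ(p[:,:2],.032),p[:,:2].min(0),p[:,:2].max(0))
    sh=(y>.15)&(y<.45)&(x>.35)&(x<.75)&(v<50)&(z>.015)&(np.hypot(x-.558,y-.125)>.07)&(y>.2);p=D_[sh];print("shoe",len(p),np.percentile(p[:,:3],[2,98],0))
    # wide console
    k=(y<-.22)&(y>-.45)&(x>.45)&(x<.8)&(z>.02)&(z<.2)&(s<90);p=D_[k];print("console",len(p),np.percentile(p[:,:3],[1,50,99],0))
    k&=(v>150);p=D_[k][:,:3];
    if len(p)>200:
        for _ in range(4):
            ce=p.mean(0);nn=np.linalg.svd(p-ce,full_matrices=False)[2][2];nn*=np.sign(nn[2]);p=p[abs((p-ce)@nn)<.004]
        print(" panel",len(p),ce,nn,"tilt",np.arccos(nn[2]),"yaw",np.degrees(np.arctan2(-nn[1],-nn[0])))
        pu=p[:,:2].astype(np.float32);print(cv2.minAreaRect(pu))
    pw=(h>130)&(h<160)&(s>80)&(x<.45)&(y<0)
    ph=(h>4)&(h<19)&(s>130)&(z>.035)&(z<.07)&(x>.25)&(x<.5)&(y<-.1)&(y>-.35);print("purple handle",ph.sum(),np.percentile(D_[ph][:,:3],[2,98],0))
E
```

```text
scene
black 1644 enclosing ((0.5499498844146729, -0.14323687553405762), 0.05151118338108063) hullfit [ 0.5503 -0.1437]
 knob 104 [ 0.5529 -0.1435  0.1119]
 handle 209 centre [ 0.464  -0.1743  0.0856] dir deg -162.837171909522
yellow 1357 enclosing ((0.5580001473426819, 0.12447218596935272), 0.051604628562927246) hullfit [0.558  0.1245]
 knob 89 [0.56   0.1235 0.1116]
 handle 162 centre [0.5027 0.1998 0.0853] dir deg 127.70892086562755
jar 1176 [0.7057 0.1288 0.0697] [0.6982 0.1308] [0.5844 0.0992] [0.7323 0.1637]
shoe 2729 [[0.4325 0.3252 0.0186]
 [0.654  0.3949 0.0913]]
console 9578 [[ 0.5156 -0.4463  0.0213]
 [ 0.6004 -0.3511  0.078 ]
 [ 0.7799 -0.2414  0.1211]]
 panel 65 [ 0.6147 -0.3637  0.1095] [0.015  0.3901 0.9207] tilt 0.4010142857133188 yaw -92.20898565532588
((0.6639475226402283, -0.32945358753204346), (0.2505740225315094, 0.11069723218679428), 8.16763687133789)
purple handle 198 [[ 0.3213 -0.1953  0.0473]
 [ 0.3554 -0.136   0.058 ]]
side
black 1492 enclosing ((0.5466750264167786, -0.14166633784770966), 0.05373186618089676) hullfit [ 0.5493 -0.1434]
 knob 93 [ 0.5493 -0.145
[... 1083 characters left out ...]
157, 0.12541939318180084), 0.05263067036867142) hullfit [0.5576 0.1246]
 knob 143 [0.5587 0.1232 0.1119]
 handle 320 centre [0.5004 0.1981 0.0852] dir deg 126.88819269999672
jar 1675 [0.7018 0.1261 0.0699] [0.6988 0.1321] [0.5844 0.0966] [0.7323 0.1637]
shoe 4124 [[0.4169 0.3253 0.0189]
 [0.6534 0.3957 0.0912]]
console 20567 [[ 0.476  -0.4451  0.0214]
 [ 0.593  -0.3628  0.0729]
 [ 0.7798 -0.2425  0.1217]]
 panel 712 [ 0.5483 -0.3811  0.0936] [-0.524   0.0965  0.8462] tilt 0.5619414338881622 yaw -10.439430257575976
((0.5346327424049377, -0.36855417490005493), (0.026629354804754257, 0.1491776704788208), 46.52884292602539)
purple handle 389 [[ 0.3195 -0.1938  0.0478]
 [ 0.354  -0.1362  0.0587]]
```

Run:
```python
import cv2
a=cv2.imread("pics/side0.png")[310:450,340:480];cv2.imwrite("pics/dial0.png",cv2.resize(a,(560,560),interpolation=cv2.INTER_CUBIC))
```

```text
(no output)
```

View pics/dial0.png

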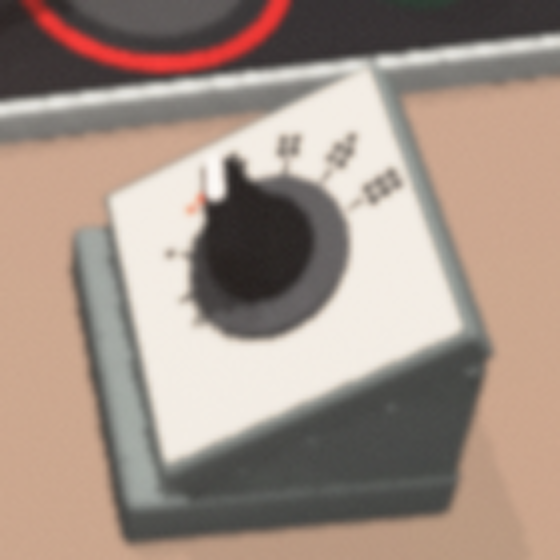

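The dial pointer (crop 215,180) is near mark 3 or a bit above. The orange mark is at (195,205). The pots sit on their rings and the handle directions agree with the geometry. I'm moving above the black pot's handle.

Emit:
carry_out([
  [[-27.4,-27.1,0,0,0,0],[-27.4,-27.1,0,0,0,0],[-27.4,-27.1,0,0,0,0],[-27.4,-27.1,0,0,0,0],[-27.4,-27.1,0,0,0,0]],
])

```text
t: 0.52
tcp_pos: [0.2873, 0.2947, 0.1913]
eef_rot: [[-0.909, 0.418, -0.0], [0.418, 0.909, -0.0], [0.0, -0.0, -1.0]]
force: [1.3, -0.9, 0.8]
grip_width: 0.0856
```

Emit:
carry_out([
  [[-27.4,-27.1,0,0,0,0],[-27.4,-27.1,0,0,0,0],[-27.4,-27.1,0,0,0,0],[-27.4,-27.1,0,0,0,0],[-27.4,-27.1,0,0,0,0]],
])

```text
t: 0.93
tcp_pos: [0.3551, 0.1142, 0.1916]
eef_rot: [[-0.908, 0.418, 0.0], [0.418, 0.908, 0.0], [-0.0, 0.0, -1.0]]
force: [1.5, 1.5, -0.5]
grip_width: 0.0854
```

Emit:
carry_out([
  [[-27.4,-27.1,0,0,0,0],[-27.4,-27.1,0,0,0,0],[-27.4,-27.1,0,0,0,0],[-27.4,-27.1,0,0,0,0],[-27.4,-27.1,0,0,0,0]],
])

```text
t: 1.35
tcp_pos: [0.4229, -0.0664, 0.1915]
eef_rot: [[-0.908, 0.419, -0.0], [0.419, 0.908, 0.0], [0.0, 0.0, -1.0]]
force: [1.1, 0.7, 0.3]
grip_width: 0.0852
```

Emit:
carry_out([
  [[-27.4,-27.1,0,0,0,0],[-27.4,-27.1,0,0,0,0],[-27.4,-27.1,0,0,0,0],[0,0,0,0,0,-0.1077],[0,0,0,0,0,-0.1077]],
])

```text
t: 1.77
tcp_pos: [0.4636, -0.1746, 0.1908]
eef_rot: [[-0.977, 0.213, -0.001], [0.213, 0.977, 0.0], [0.001, 0.0, -1.0]]
force: [-0.5, 0.5, -0.1]
grip_width: 0.0854
```

Emit:
carry_out([
  [[0,0,0,0,0,-0.1077],[0,0,0,0,0,-0.1077],[0,0,0,0,0,-0.1077],[0,0,0,0,0,-0.1077],[0,0,0,0,0,-0.1077]],
])

```text
t: 2.18
tcp_pos: [0.4633, -0.1725, 0.1913]
eef_rot: [[-0.947, -0.322, -0.001], [-0.322, 0.947, 0.0], [0.0, 0.001, -1.0]]
force: [-0.0, 0.2, -0.7]
grip_width: 0.0855
```

```bash
cat >> h.py <<'E'
def to(s,x,y,z,yaw):
    """remaining tool-frame shift (mm) and rotation vector to tool-down pose with tool x at yaw deg"""
    from scipy.spatial.transform import Rotation as Ro
    a=np.radians(yaw);T=np.array([[np.cos(a),np.sin(a),0],[np.sin(a),-np.cos(a),0],[0,0,-1]])
    E=s["eef_rot"];d=E.T@(np.array([x,y,z])-s["tcp_pos"])*1000
    print("t",s["t"],"tcp",s["tcp_pos"].round(4),"yaw",np.degrees(np.arctan2(E[1,0],E[0,0])).round(2),"F",s["force"].round(1),"w",s["grip_width"].round(4))
    print("shift",d.round(1),"rotvec",Ro.from_matrix(E.T@T).as_rotvec().round(4))
E
cat > snap.py <<'E'
import sys;from cell import *;from h import *
n,f=sys.argv[1:3];c=read_camera(n);pickle.dump(c,open(f"{f}.pkl","wb"));cv2.imwrite(f"pics/{f}.png",c["color"][:,:,::-1])
E
python3 snap.py wrist w1
python3 - <<'E'
from cell import *;from h import *
to(observe(),.463,-.173,.061,198.3)
E
```

```text
Traceback (most recent call last):
  File "h.py", line 25, in to
    print("t",s["t"],"tcp",s["tcp_pos"].round(4),"yaw",np.degrees(np.arctan2(E[1,0],E[0,0])).round(2),"F",s["force"].round(1),"w",s["grip_width"].round(4))
                                                                                                                                  ^^^^^^^^^^^^^^^^^^^^^
AttributeError: 'float' object has no attribute 'round'
```

View pics/w1.png

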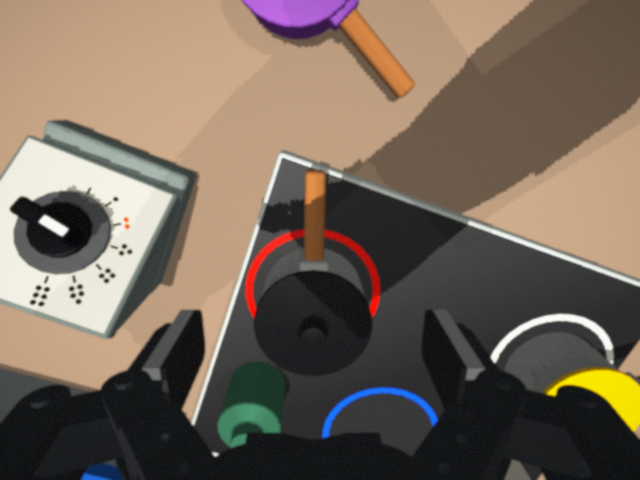

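The wrist view shows the handle at (315,215), upright in the image and so aligned with the jaws. The dial is at (60,230), with its pointer between marks 3 and 4.

```bash
sed -i 's/s\["grip_width"\].round(4)/round(s["grip_width"],4)/' h.py
python3 - <<'E'
from cell import *;from h import *
np.set_printoptions(precision=4,suppress=True)
c=pickle.load(open("w1.pkl","rb"));W=cloud(c);h,s,v=np.moveaxis(hsv(c),-1,0)
m=np.zeros((480,640),bool);m[170:262,295:335]=1;m&=(h>3)&(h<20)&(s>90)
p=W[m];p=p[(p[:,2]>.075)];print(len(p),p.mean(0),p.min(0),p.max(0))
d=np.linalg.svd(p[:,:2]-p[:,:2].mean(0))[2][0];print(np.degrees(np.arctan2(d[1],d[0])))
to(observe(),.463,-.173,.061,198.3)
# panel
q=W[100:340,0:200].reshape(-1,3);g=(c["color"][100:340,0:200].min(-1)>170).ravel();q=q[g&(q[:,2]>.03)]
for _ in range(5):
    ce=q.mean(0);n=np.linalg.svd(q-ce,full_matrices=False)[2][2];n*=np.sign(n[2]);q=q[abs((q-ce)@n)<.005]
print("panel",len(q),ce,n,np.arccos(n[2]),"yaw",np.degrees(np.arctan2(-n[1],-n[0])))
E
```

```text
1829 [ 0.4602 -0.1747  0.0861] [ 0.4264 -0.1917  0.0758] [ 0.4976 -0.1551  0.0887]
18.252003301399952
t 2.2333 tcp [ 0.4632 -0.1725  0.1913] yaw -160.81 F [-0.3  0.3 -0.3] w 0.085
shift [  0.3  -0.5 130.3] rotvec [ 0.0006 -0.0005  0.0156]
panel 14841 [ 0.5353 -0.3489  0.0831] [-0.5636  0.0434  0.8249] 0.6008072389018735 yaw -4.4055546968294825
```

Emit:
carry_out([
  [[0,0,30,0,0,0.0156],[0,0,30,0,0,0],[0,0,30,0,0,0],[0,0,25,0,0,0],[0,0,15,0,0,0]],
])

```text
t: 2.65
tcp_pos: [0.4618, -0.1717, 0.0589]
eef_rot: [[-0.954, -0.299, -0.003], [-0.299, 0.954, 0.002], [0.002, 0.002, -1.0]]
force: [-1.5, 1.2, 0.0]
grip_width: 0.0853
```

Emit:
carry_out([
  [[0,0,0,0,0,0],[0,0,0,0,0,0],[0,0,0,0,0,0],[0,0,0,0,0,0],[0,0,0,0,0,0]],
], gripper=0, grip_force=45)

```text
t: 3.07
tcp_pos: [0.4644, -0.1731, 0.0628]
eef_rot: [[-0.954, -0.301, 0.002], [-0.301, 0.954, -0.001], [-0.001, -0.002, -1.0]]
force: [-0.5, -0.2, -0.1]
grip_width: 0.0254
```

Emit:
carry_out([
  [[0,0,0,0,0,0],[0,0,0,0,0,0],[0,0,0,0,0,0],[0,0,0,0,0,0],[0,0,0,0,0,0]],
])

```text
t: 3.48
tcp_pos: [0.4635, -0.1726, 0.0616]
eef_rot: [[-0.953, -0.302, -0.0], [-0.302, 0.953, -0.0], [0.0, -0.0, -1.0]]
force: [-0.6, 1.0, -0.3]
grip_width: -0.0
```

Run:
```python
from cell import *;from h import *
s=observe()
# pot targets with grip at pot+.092*(cos,sin)198.3; mid waypoint and final
for p in((.590,-.075),(.699,-.0108)):
    dx,dy=p[0]-.550,p[1]+.1435
    to(s,s["tcp_pos"][0]+dx,s["tcp_pos"][1]+dy,.061,198.3)
```

```text
t 3.4833 tcp [ 0.4635 -0.1726  0.0616] yaw -162.44 F [-0.6  1.  -0.3] w -0.0
shift [-58.8  53.2   0.6] rotvec [-0.     -0.     -0.0129]
t 3.4833 tcp [ 0.4635 -0.1726  0.0616] yaw -162.44 F [-0.6  1.  -0.3] w -0.0
shift [-182.1   81.6    0.6] rotvec [-0.     -0.     -0.0129]
```

The fingers closed to 0, so the handle isn't between them. I'll look.

```bash
python3 snap.py side s2; python3 snap.py wrist w2
python3 - <<'E'
import cv2,numpy as np
a=cv2.imread("pics/s2.png")[180:380,260:480];b=cv2.imread("pics/w2.png")
cv2.imwrite("pics/c2.png",np.hstack([cv2.resize(a,(440,400)),cv2.resize(b,(360,400))]))
E
```

```text
(no output)
```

View pics/c2.png

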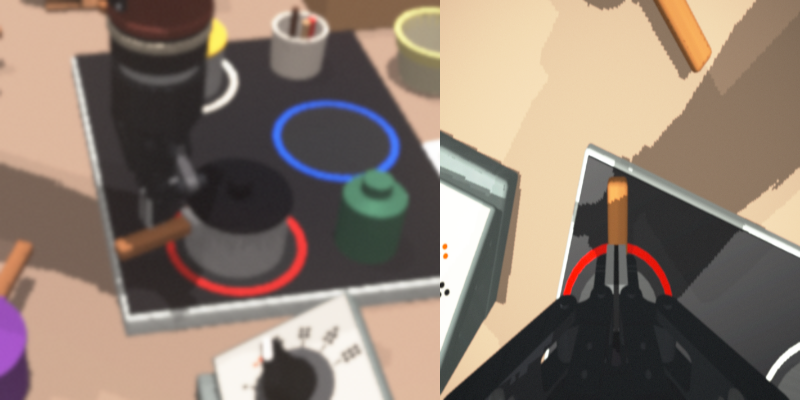

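Run:
```python
from cell import *;from h import *
np.set_printoptions(precision=4,suppress=True)
for f in("s2","w2"):
    c=pickle.load(open(f+".pkl","rb"));s=observe();T=s["tcp_pos"]
    print(f,"tcp pix",pix(c,T),"grasp",pix(c,T+[0,0,.019]),"camera at",-c["R"].T@c["t"])
    W=cloud(c);h,ss,v=np.moveaxis(hsv(c),-1,0)
    d=np.hypot(W[...,0]-T[0],W[...,1]-T[1])
    m=(W[...,2]>.045)&(W[...,2]<.13)&(d<.06)&(v<70)
    p=W[m];
    for z0 in np.arange(.05,.13,.01):
        q=p[abs(p[:,2]-z0)<.005]
        if len(q)>5:print(round(z0,3),len(q),np.median(q,0),q[:,:2].min(0),q[:,:2].max(0))
    w=(h>3)&(h<20)&(ss>90)&(W[...,2]>.07)&(W[...,2]<.1)&(d<.08);print("wood",W[w].mean(0),W[w].min(0),W[w].max(0))
```

```text
s2 tcp pix [[336.2564 306.0686]] grasp [[336.4571 298.6691]] camera at [ 0.3225 -0.8058  0.7318]
0.09 53 [ 0.5128 -0.1677  0.0942] [ 0.5007 -0.1849] [ 0.5224 -0.1401]
0.1 117 [ 0.5124 -0.1586  0.0962] [ 0.5007 -0.1836] [ 0.5229 -0.1381]
0.11 24 [ 0.4659 -0.1828  0.1125] [ 0.452  -0.1865] [ 0.4746 -0.1693]
0.12 34 [ 0.4656 -0.1839  0.1207] [ 0.4598 -0.1869] [ 0.4744 -0.1789]
wood [ 0.4612 -0.175   0.0843] [ 0.4269 -0.1906  0.0725] [ 0.4971 -0.1537  0.0906]
w2 tcp pix [[316.3173 275.3328]] grasp [[316.6211 292.0016]] camera at [ 0.3853 -0.199   0.2434]
0.09 30 [ 0.5145 -0.1582  0.0948] [ 0.5103 -0.1613] [ 0.5219 -0.155 ]
0.1 192 [ 0.516  -0.1581  0.0956] [ 0.4538 -0.1779] [ 0.5214 -0.154 ]
0.11 360 [ 0.4542 -0.1777  0.1116] [ 0.4523 -0.1896] [ 0.4614 -0.1637]
0.12 611 [ 0.4543 -0.1777  0.1203] [ 0.452  -0.1896] [ 0.4617 -0.1634]
wood [ 0.4433 -0.1798  0.0857] [ 0.426  -0.1915  0.0749] [ 0.466  -0.1643  0.0888]
```

Run:
```python
from cell import *;from h import *
np.set_printoptions(precision=4,suppress=True)
s=observe();T=s["tcp_pos"];E=s["eef_rot"]
for f in("s2","w2"):
    c=pickle.load(open(f+".pkl","rb"));W=cloud(c);h,ss,v=np.moveaxis(hsv(c),-1,0)
    L=(W-T)@E*1000
    m=(abs(L[...,0])<30)&(abs(L[...,1])<45)&(L[...,2]>-75)&(L[...,2]<15)&~((h>3)&(h<20)&(ss>90))
    for z0 in range(-70,16,5):
        q=m&(abs(L[...,2]-z0)<2.5)
        if q.sum()>3:
            vu=np.argwhere(q);print(f,z0,q.sum(),"local",L[q].min(0),L[q].max(0),"pix",vu.mean(0)[::-1],"v",np.median(v[q]))
# wrist depth at columns of finger
c=pickle.load(open("w2.pkl","rb"));W=cloud(c)
for r in range(180,480,15):print(r,((W[r,316]-T)@E*1000),c["color"][r,316])
# start pictures
c=pickle.load(open("scene.pkl","rb"));T0=np.array([.2194,.4764,.191]);print(pix(c,T0),pix(c,T0+[0,0,.05]))
```

```text
s2 -70 25 local [ -2.4417 -13.8488 -72.4012] [ 10.7806   7.4965 -67.6173] pix [334.56 280.76] v 68.0
s2 -65 25 local [ -7.18   -13.2477 -67.3499] [ 10.4641   7.7113 -62.5376] pix [337.12 283.24] v 44.0
s2 -60 36 local [ -7.8729 -13.5382 -61.97  ] [ 11.0275   7.4528 -57.7913] pix [336.6944 285.1667] v 52.0
s2 -55 24 local [ -7.866  -14.1076 -57.427 ] [ 10.7707   8.1027 -52.8449] pix [337.1667 287.25  ] v 46.5
s2 -50 31 local [ -5.5366 -13.831  -52.3975] [ 10.3938   7.2897 -47.5046] pix [336.0323 289.0645] v 72.0
s2 -45 14 local [ -5.0677  -9.8287 -47.3257] [ 10.3745   6.594  -42.9953] pix [333.7143 290.2857] v 77.0
s2 -40 4 local [ -5.5646  -5.687  -40.8346] [  7.9657  -4.0873 -38.4423] pix [336.5 292.5] v 96.5
w2 -70 562 local [  6.4966 -15.4718 -72.4519] [ 12.6327  11.7893 -67.501 ] pix [312.1174 334.3132] v 58.5
w2 -65 576 local [  6.5541 -15.4266 -67.4989] [ 12.4439  11.6947 -62.5022] pix [312.6354 327.533 ] v 43.0
w2 -60 521 local [  6.291  -15.4019 -62.4924] [ 12.4628  11.8053 -57.5338] pix [312.6142 320.0441] v 46.0
w2 -55 480 local [  6.635  -15.4772 -57.4757] [ 12.369   11.70
[... 604 characters left out ...]
3798 -25.4027] [160 103  59]
270 [ 13.8189  -0.3599 -24.7084] [158 102  55]
285 [  6.2451  -0.3421 -24.3517] [155  98  54]
300 [ 10.9473  -0.5076 -47.494 ] [51 54 53]
315 [ 11.3201  -0.5901 -59.617 ] [42 42 42]
330 [ 11.7435  -0.6621 -70.1628] [39 39 38]
345 [ 10.524   -0.7054 -76.9607] [52 53 52]
360 [  4.5717  -0.6909 -76.6077] [42 45 45]
375 [ -1.2345  -0.6798 -76.702 ] [42 43 43]
390 [ -7.218   -0.6682 -76.7859] [44 44 44]
405 [-52.5741  -0.2872 -33.9692] [31 30 31]
420 [-62.4061  -0.2619 -33.174 ] [25 23 27]
435 [-70.5519  -0.2534 -34.3786] [39 40 41]
450 [  11.9508   -0.9842 -117.8717] [32 34 33]
465 [  12.714    -1.0149 -122.205 ] [30 32 33]
[[478.2868 122.1655]] [[481.5698 101.1348]]
```

The depth in both the side and wrist images puts the real fingertips about 41 mm behind the reported TCP, so the fingers shut above the handle and touched nothing. The start image agrees: the tips are near row 97, while the reported TCP projects to row 122. I'll use this 41 mm offset from here on. Opening, then going 40 mm lower.

Emit:
carry_out([
  [[0,0,0,0,0,-0.013],[0,0,0,0,0,0],[0,0,0,0,0,0],[0,0,0,0,0,0],[0,0,0,0,0,0]],
], gripper=70)

```text
t: 4.0
tcp_pos: [0.4634, -0.1726, 0.0616]
eef_rot: [[-0.949, -0.314, -0.0], [-0.314, 0.949, 0.0], [0.0, 0.0, -1.0]]
force: [0.1, -0.2, -0.3]
grip_width: 0.0593
```

Emit:
carry_out([
  [[0,0,5,0,0,0],[0,0,10,0,0,0],[0,0,10,0,0,0],[0,0,10,0,0,0],[0,0,5,0,0,0]],
])

```text
t: 4.42
tcp_pos: [0.4628, -0.1722, 0.0202]
eef_rot: [[-0.949, -0.314, -0.001], [-0.314, 0.949, 0.001], [0.001, 0.001, -1.0]]
force: [-0.3, 0.2, 0.1]
grip_width: 0.0596
```

Emit:
carry_out([
  [[0,0,0,0,0,0],[0,0,0,0,0,0],[0,0,0,0,0,0],[0,0,0,0,0,0],[0,0,0,0,0,0]],
], gripper=0)

```text
t: 4.83
tcp_pos: [0.4639, -0.1727, 0.0221]
eef_rot: [[-0.949, -0.314, 0.001], [-0.314, 0.949, -0.0], [-0.001, -0.0, -1.0]]
force: [-1.0, 0.7, 3.1]
grip_width: 0.0154
```

Emit:
carry_out([
  [[0,0,0,0,0,0],[0,0,0,0,0,0],[0,0,0,0,0,0]],
])

```text
t: 5.08
tcp_pos: [0.4637, -0.1727, 0.022]
eef_rot: [[-0.949, -0.314, 0.001], [-0.314, 0.949, -0.0], [-0.0, -0.0, -1.0]]
force: [-1.3, 0.8, 6.2]
grip_width: 0.0149
```

The black pot's handle is gripped (15 mm opening). Sliding it.

Emit:
carry_out([
  [[-4.5,4,0,0,0,0],[-7,6.2,0,0,0,0],[-9,7.9,0,0,0,0],[-9,7.9,0,0,0,0],[-9,7.9,0,0,0,0]],
])

```text
t: 5.5
tcp_pos: [0.4898, -0.1294, 0.0221]
eef_rot: [[-0.95, -0.313, 0.0], [-0.313, 0.95, -0.003], [0.001, -0.003, -1.0]]
force: [-2.9, -4.8, 6.0]
grip_width: 0.015
```

Emit:
carry_out([
  [[-9,7.9,0,0,0,0],[-12,10.6,0,0,0,0],[-12.4,2.7,0,0,0,0],[-12.4,2.7,0,0,0,0],[-12.4,2.7,0,0,0,0]],
])

```text
t: 5.92
tcp_pos: [0.5355, -0.0854, 0.0221]
eef_rot: [[-0.95, -0.313, -0.002], [-0.313, 0.95, -0.002], [0.003, -0.001, -1.0]]
force: [-8.4, -4.6, 12.4]
grip_width: 0.0146
```

Emit:
carry_out([
  [[-12.4,2.7,0,0,0,0],[-12.4,2.7,0,0,0,0],[-12.4,2.7,0,0,0,0],[-12.4,2.7,0,0,0,0],[-12.4,2.7,0,0,0,0]],
])

```text
t: 6.33
tcp_pos: [0.5902, -0.0533, 0.0221]
eef_rot: [[-0.95, -0.313, -0.002], [-0.313, 0.95, -0.002], [0.002, -0.001, -1.0]]
force: [-7.9, -5.0, 11.5]
grip_width: 0.0153
```

Emit:
carry_out([
  [[-8,1.5,0,0,0,0],[-4.4,1,0,0,0,0],[0,0,0,0,0,0],[0,0,0,0,0,0]],
])

```text
t: 6.67
tcp_pos: [0.6023, -0.0465, 0.0221]
eef_rot: [[-0.949, -0.314, 0.001], [-0.314, 0.949, -0.001], [-0.0, -0.001, -1.0]]
force: [-1.3, -0.5, 6.3]
grip_width: 0.0152
```

```bash
cat > lids.py <<'E'
import sys;from cell import *;from h import *
np.set_printoptions(precision=4,suppress=True)
# args: guess x,y of pot, 'k' or 'y'
g=[float(a) for a in sys.argv[1:3]];col=sys.argv[3]
P=[];N=[]
for n in("scene","side"):
    c=read_camera(n);pickle.dump(c,open(n+"_l.pkl","wb"));W=cloud(c);h,s,v=np.moveaxis(hsv(c),-1,0)
    d=np.hypot(W[...,0]-g[0],W[...,1]-g[1]);z=W[...,2]
    m=(d<.07)&(z>.091)&(z<.1)&((h>18)&(h<35)&(s>120) if col=="y" else (s<120))
    p=W[m][:,:2].astype(np.float32);k=(d<.03)&(z>.108)&(z<.12)
    print(n,len(p),"lid",circ(cv2.convexHull(p)[:,0],.05),"knob",W[k].mean(0),"ringblue?")
to(observe(),.5,0,.1,180)
E
python3 lids.py .698 -.011 k
```

```text
scene 2262 lid [ 0.6893 -0.0184] knob [ 0.6909 -0.0192  0.1121] ringblue?
side 866 lid [ 0.6883 -0.0176] knob [ 0.6875 -0.0196  0.1123] ringblue?
t 6.7667 tcp [ 0.6023 -0.0465  0.0221] yaw -161.71 F [-0.7 -0.6  6. ] w 0.015
shift [ 82.5  76.2 -78. ] rotvec [-0.0007  0.0007  0.3193]
```

Emit:
carry_out([
  [[-4,1.2,0,0,0,0],[-4,1.2,0,0,0,0],[-4,1.2,0,0,0,0],[0,0,0,0,0,0],[0,0,0,0,0,0]],
])

```text
t: 7.18
tcp_pos: [0.6121, -0.0397, 0.0221]
eef_rot: [[-0.95, -0.314, -0.0], [-0.314, 0.95, -0.001], [0.001, -0.001, -1.0]]
force: [-2.9, -1.5, 7.8]
grip_width: 0.0148
```

Emit:
carry_out([
  [[0,0,0,0,0,0],[0,0,0,0,0,0],[0,0,0,0,0,0],[0,0,0,0,0,0]],
], gripper=60)

```text
t: 7.52
tcp_pos: [0.612, -0.039, 0.0214]
eef_rot: [[-0.949, -0.314, -0.0], [-0.314, 0.949, 0.0], [0.0, 0.0, -1.0]]
force: [0.3, 0.1, 0.2]
grip_width: 0.0513
```

Emit:
carry_out([
  [[0,0,-15,0,0,0],[0,0,-25,0,0,0],[0,0,-30,0,0,0],[0,0,-30,0,0,0],[0,0,-20,0,0,0]],
])

```text
t: 7.93
tcp_pos: [0.613, -0.0392, 0.1443]
eef_rot: [[-0.949, -0.314, 0.002], [-0.314, 0.949, -0.0], [-0.002, -0.001, -1.0]]
force: [0.0, -0.4, -0.4]
grip_width: 0.0517
```

```bash
python3 lids.py .699 -.011 k;  python3 - <<'E'
from h import *
c=pickle.load(open("scene_l.pkl","rb"));cv2.imwrite("pics/a3.png",c["color"][180:460,160:520,::-1])
from cell import *;to(observe(),.5018,.1977,.142,127.3)
# blue ring refit
for n in("scene","side"):
    c=pickle.load(open(n+"_l.pkl","rb"));W=cloud(c);h,s,v=np.moveaxis(hsv(c),-1,0)
    b=(h>105)&(h<130)&(s>150)&(abs(W[...,2]-.03)<.006)&(np.hypot(W[...,0]-.699,W[...,1]+.011)<.08)
    print(b.sum(),circ(onplane(c,np.argwhere(b)[:,::-1],.03)[:,:2],.0635))
E
```

```text
scene 2326 lid [ 0.6988 -0.0114] knob [ 0.7006 -0.0124  0.1118] ringblue?
side 1050 lid [ 0.6976 -0.012 ] knob [ 0.697  -0.0131  0.1125] ringblue?
t 8.0333 tcp [ 0.6146 -0.0394  0.1455] yaw -161.69 F [ 0.6 -0.4 -0.5] w 0.0514
shift [96.7 73.6 44.7] rotvec [-0.0021  0.006   0.3196]
t 8.0333 tcp [ 0.6146 -0.0394  0.1455] yaw -161.69 F [ 0.6 -0.4 -0.5] w 0.0514
shift [ 32.6 260.6   2.5] rotvec [8.0000e-04 6.8000e-03 1.2394e+00]
934 [ 0.69923578 -0.01193143]
268 [ 0.69872777 -0.00974262]
```

View pics/a3.png

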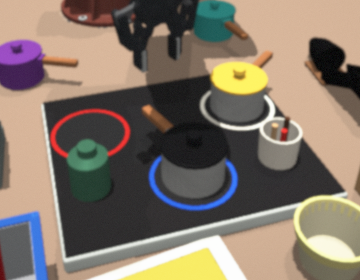

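The black pot sits inside the blue ring, centred to about 1 mm. The red ring is empty, and the can and jar haven't moved. Next is the yellow pot.

Emit:
carry_out([
  [[4.6,37.2,0,0,0,0],[4.6,37.2,0,0,0,0],[4.6,37.2,0,0,0,0],[4.6,37.2,0,0,0,0],[4.6,37.2,0,0,0,0]],
])

```text
t: 8.45
tcp_pos: [0.5304, 0.1315, 0.1407]
eef_rot: [[-0.95, -0.314, -0.001], [-0.314, 0.95, -0.0], [0.001, 0.0, -1.0]]
force: [0.9, 0.8, -0.1]
grip_width: 0.0512
```

Emit:
carry_out([
  [[4.6,37.2,0,0,0,0],[4.6,37.2,0,0,0,0],[0,0,0,0,0,0.1238],[0,0,0,0,0,0.1238],[0,0,0,0,0,0.1238]],
])

```text
t: 8.87
tcp_pos: [0.4989, 0.1988, 0.1408]
eef_rot: [[-0.998, 0.056, -0.001], [0.056, 0.998, -0.0], [0.001, -0.0, -1.0]]
force: [-0.4, -0.1, 0.3]
grip_width: 0.0511
```

Emit:
carry_out([
  [[0,0,0,0,0,0.1238],[0,0,0,0,0,0.1238],[0,0,0,0,0,0.1238],[0,0,0,0,0,0.1238],[0,0,0,0,0,0.1238]],
])

```text
t: 9.28
tcp_pos: [0.4993, 0.1979, 0.1407]
eef_rot: [[-0.779, 0.626, -0.001], [0.626, 0.779, -0.0], [0.001, -0.001, -1.0]]
force: [-0.5, 0.3, 0.4]
grip_width: 0.0512
```

Emit:
carry_out([
  [[0,0,0,0,0,0.1238],[0,0,0,0,0,0.1238],[0,0,0,0,0,0],[0,0,0,0,0,0]],
])

```text
t: 9.62
tcp_pos: [0.4994, 0.198, 0.141]
eef_rot: [[-0.61, 0.792, -0.001], [0.792, 0.61, -0.0], [0.0, -0.001, -1.0]]
force: [-0.1, 0.2, -0.5]
grip_width: 0.0509
```

```bash
python3 snap.py wrist w3
python3 - <<'E'
from cell import *;from h import *
np.set_printoptions(precision=4,suppress=True)
c=pickle.load(open("w3.pkl","rb"));W=cloud(c);h,s,v=np.moveaxis(hsv(c),-1,0)
d=np.hypot(W[...,0]-.5018,W[...,1]-.1977);m=(h>3)&(h<18)&(s>90)&(W[...,2]>.077)&(W[...,2]<.095)&(d<.07)
p=W[m];print(len(p),p.mean(0),p.min(0),p.max(0));e=np.linalg.svd(p[:,:2]-p[:,:2].mean(0),full_matrices=False)[2][0];print(np.degrees(np.arctan2(e[1],e[0])))
to(observe(),.5018,.1977,.021,127.3)
E
```

```text
2489 [0.4988 0.1975 0.0862] [0.473  0.1631 0.0771] [0.5288 0.2278 0.0887]
-52.5738374197644
t 9.6667 tcp [0.4995 0.198  0.1411] yaw 127.63 F [-0.7  0.6 -0.9] w 0.0513
shift [ -1.7   1.7 120.1] rotvec [-0.0007 -0.0003  0.0057]
```

Emit:
carry_out([
  [[0,0,30,0,0,0],[0,0,30,0,0,0],[0,0,30,0,0,0],[0,0,20,0,0,0],[0,0,9,0,0,0]],
])

```text
t: 10.08
tcp_pos: [0.4976, 0.1975, 0.0197]
eef_rot: [[-0.61, 0.793, -0.004], [0.793, 0.61, -0.001], [0.002, -0.004, -1.0]]
force: [-1.1, 0.3, 0.3]
grip_width: 0.0513
```

Emit:
carry_out([
  [[0,0,0,0,0,0],[0,0,0,0,0,0],[0,0,0,0,0,0],[0,0,0,0,0,0],[0,0,0,0,0,0]],
], gripper=0)

```text
t: 10.5
tcp_pos: [0.5009, 0.1984, 0.0239]
eef_rot: [[-0.607, 0.794, 0.002], [0.794, 0.607, 0.001], [-0.001, 0.002, -1.0]]
force: [-0.7, 0.3, 3.9]
grip_width: 0.0148
```

Emit:
carry_out([
  [[0,0,0,0,0,0],[0,0,0,0,0,0]],
])

```text
t: 10.67
tcp_pos: [0.5008, 0.1985, 0.0238]
eef_rot: [[-0.607, 0.795, 0.002], [0.795, 0.607, 0.001], [-0.001, 0.002, -1.0]]
force: [-1.0, 1.7, 7.1]
grip_width: 0.015
```

Run:
```python
from cell import *;from h import *
s=observe();E=s["eef_rot"];w=[(.557,.125),(.492,.06),(.490,-.05),(.5515,-.143)]
for a,b in zip(w,w[1:]):
    print((E.T@np.array([b[0]-a[0],b[1]-a[1],0])*1000).round(1))
# rim of black handle
b=np.array([.699,-.0115]);t=b+.128*np.array([np.cos(np.radians(198.3)),np.sin(np.radians(198.3))]);print(t)
for a,c in zip(w,w[1:]):
    L=np.linspace(a,c,50);print(np.hypot(*(L-t).T).min(),np.hypot(*(L-b).T).min())
to(s,.5,.2,.02,127)
```

```text
[-12.2 -91.1  -0.2]
[-86.2 -68.4  -0.1]
[-111.2   -7.6    0. ]
[ 0.57747354 -0.05169103]
0.14064356722874888 0.1969676369356143
0.08748988283357585 0.20826590231793793
0.07203127122199095 0.19556882775382325
t 10.6667 tcp [0.5008 0.1985 0.0238] yaw 127.39 F [-1.   1.7  7.1] w 0.015
shift [1.7 0.3 3.8] rotvec [0.0022 0.0006 0.0068]
```

Emit:
carry_out([
  [[-1.5,-11.4,0,0,0,0],[-1.5,-11.4,0,0,0,0],[-1.5,-11.4,0,0,0,0],[-1.5,-11.4,0,0,0,0],[-1.5,-11.4,0,0,0,0]],
])

```text
t: 11.08
tcp_pos: [0.461, 0.158, 0.0239]
eef_rot: [[-0.608, 0.794, 0.004], [0.794, 0.608, 0.002], [-0.001, 0.004, -1.0]]
force: [2.7, 2.7, 3.9]
grip_width: 0.0149
```

Emit:
carry_out([
  [[-1.5,-11.4,0,0,0,0],[-1.5,-11.4,0,0,0,0],[-1.5,-11.4,0,0,0,0],[-10.9,-8.3,0,0,0,0],[-10.9,-8.3,0,0,0,0]],
])

```text
t: 11.5
tcp_pos: [0.4358, 0.1069, 0.0239]
eef_rot: [[-0.609, 0.794, 0.003], [0.794, 0.609, 0.003], [0.0, 0.004, -1.0]]
force: [-0.9, 6.7, 8.1]
grip_width: 0.0152
```

```bash
python3 lids.py .492 .04 y
```

```text
scene 1231 lid [0.4927 0.0338] knob [0.4948 0.0332 0.1118] ringblue?
side 1009 lid [0.4923 0.0321] knob [0.4915 0.0293 0.1124] ringblue?
t 11.6 tcp [0.4358 0.1047 0.0237] yaw 127.33 F [-0.5 -1.4  3.7] w 0.0146
shift [-122.3  -12.3  -76.1] rotvec [ 0.001   0.0025 -0.9193]
```

On course. Nine more rows of leg 2, then leg 3.

Emit:
carry_out([
  [[-10.9,-8.3,0,0,0,0],[-10.9,-8.3,0,0,0,0],[-10.9,-8.3,0,0,0,0],[-10.9,-8.3,0,0,0,0],[-10.9,-8.3,0,0,0,0]],
])

```text
t: 12.02
tcp_pos: [0.4362, 0.0381, 0.0238]
eef_rot: [[-0.608, 0.794, 0.003], [0.794, 0.608, 0.003], [0.0, 0.004, -1.0]]
force: [-1.0, 7.1, 10.3]
grip_width: 0.0151
```

Emit:
carry_out([
  [[-10.9,-8.3,0,0,0,0],[-10.9,-8.3,0,0,0,0],[-10.9,-8.3,0,0,0,0],[-10.9,-8.3,0,0,0,0],[-10,2,0,0,0,0]],
])

```text
t: 12.43
tcp_pos: [0.441, -0.0238, 0.0235]
eef_rot: [[-0.607, 0.794, -0.001], [0.794, 0.607, 0.003], [0.003, 0.001, -1.0]]
force: [-10.6, 11.0, 22.0]
grip_width: 0.015
```

Emit:
carry_out([
  [[-11,2.1,0,0,0,0],[-11,2.1,0,0,0,0],[-11,2.1,0,0,0,0],[-10,2.1,0,0,0,0],[-7,1.5,0,0,0,0]],
])

```text
t: 12.85
tcp_pos: [0.4801, -0.0568, 0.0236]
eef_rot: [[-0.608, 0.794, -0.001], [0.794, 0.608, 0.003], [0.003, 0.001, -1.0]]
force: [-9.3, 9.4, 21.5]
grip_width: 0.0151
```

Emit:
carry_out([
  [[0,0,0,0,0,0],[0,0,0,0,0,0]],
])

```text
t: 13.02
tcp_pos: [0.4812, -0.0577, 0.0236]
eef_rot: [[-0.607, 0.795, 0.001], [0.795, 0.607, 0.001], [-0.0, 0.001, -1.0]]
force: [-3.3, 2.6, 11.8]
grip_width: 0.0155
```

```bash
python3 lids.py .54 -.13 y
python3 - <<'E'
from h import *
for n in("scene","side"):
    c=pickle.load(open(n+"_l.pkl","rb"));W=cloud(c);h,s,v=np.moveaxis(hsv(c),-1,0)
    b=((h<6)|(h>174))&(s>170)&(abs(W[...,2]-.03)<.006)&(np.hypot(W[...,0]-.5515,W[...,1]+.143)<.075)
    print(b.sum(),circ(onplane(c,np.argwhere(b)[:,::-1],.03)[:,:2],.0635))
E
```

```text
scene 1574 lid [ 0.538  -0.1311] knob [ 0.5398 -0.1311  0.112 ] ringblue?
side 1451 lid [ 0.5373 -0.1304] knob [ 0.5363 -0.1328  0.1124] ringblue?
t 13.1167 tcp [ 0.4812 -0.0577  0.0236] yaw 127.4 F [-3.7  2.7  9.3] w 0.0152
shift [ 34.4  50.1 -76.4] rotvec [ 0.0008  0.001  -0.9181]
423 [ 0.5519172  -0.14398302]
458 [ 0.55123368 -0.14247736]
```

Emit:
carry_out([
  [[-6,1.2,0,0,0,0],[-6,1.2,0,0,0,0],[-5.5,1.0,0,0,0,0],[0,0,0,0,0,0],[0,0,0,0,0,0]],
])

```text
t: 13.53
tcp_pos: [0.494, -0.069, 0.0236]
eef_rot: [[-0.608, 0.794, 0.0], [0.794, 0.608, 0.001], [0.001, 0.001, -1.0]]
force: [-4.4, 5.3, 13.7]
grip_width: 0.015
```

```bash
python3 lids.py .55 -.142 y
```

```text
scene 1641 lid [ 0.5509 -0.142 ] knob [ 0.5527 -0.1424  0.1121] ringblue?
side 1485 lid [ 0.5497 -0.1414] knob [ 0.5491 -0.1438  0.1126] ringblue?
t 13.6333 tcp [ 0.494  -0.069   0.0236] yaw 127.41 F [-5.8  5.  13.9] w 0.0149
shift [ 51.2  46.8 -76.3] rotvec [ 0.0013 -0.0002 -0.9178]
```

Emit:
carry_out([
  [[0,0,0,0,0,0],[0,0,0,0,0,0],[0,0,0,0,0,0],[0,0,0,0,0,0]],
], gripper=50)

```text
t: 13.97
tcp_pos: [0.4941, -0.0699, 0.0226]
eef_rot: [[-0.607, 0.795, 0.0], [0.795, 0.607, -0.0], [-0.0, -0.0, -1.0]]
force: [0.1, 0.1, 0.1]
grip_width: 0.0428
```

Emit:
carry_out([
  [[0,0,-15,0,0,0],[0,0,-30,0,0,0],[0,0,-30,0,0,0],[0,0,-30,0,0,0],[0,0,-30,0,0,0]],
])

```text
t: 14.38
tcp_pos: [0.4937, -0.0698, 0.159]
eef_rot: [[-0.607, 0.795, -0.0], [0.795, 0.607, 0.0], [0.0, -0.0, -1.0]]
force: [1.5, 0.2, -0.3]
grip_width: 0.0424
```

```bash
python3 lids.py .551 -.143 y
cat > dial.py <<'E'
import sys;from h import *
np.set_printoptions(precision=4,suppress=True)
def panel(c):
    W=cloud(c);p=W.reshape(-1,3);col=c["color"].reshape(-1,3)
    m=(col.min(-1)>150)&(p[:,1]<-.26)&(p[:,1]>-.46)&(p[:,0]>.45)&(p[:,0]<.63)&(p[:,2]>.04)
    q=p[m]
    for _ in range(6):
        ce=q.mean(0);n=np.linalg.svd(q-ce,full_matrices=False)[2][2];n*=np.sign(n[2]);q=q[abs((q-ce)@n)<.003]
    return q,ce,n,W
if __name__=="__main__":
    c=pickle.load(open(sys.argv[1]+".pkl","rb"));q,ce,n,W=panel(c)
    print("n",n,"tilt",np.arccos(n[2]),"yaw",np.degrees(np.arctan2(-n[1],-n[0])))
    x=np.array([n[2]*-n[0],0,0]);up=np.array([0,0,1])-n*n[2];up/=np.linalg.norm(up);right=np.cross(up,n)
    # (u right,v up) facing the panel; rectify image 1mm=4px
    A=np.c_[(q-ce)@right,(q-ce)@up]*1000;print("extent",A.min(0),A.max(0),"rect",cv2.minAreaRect(A.astype(np.float32)))
    g=(W-ce)@np.c_[right,up,n]*1000
    k=(g[...,2]>9)&(g[...,2]<60)&(np.hypot(g[...,0],g[...,1])<60)
    b=g[k]
    disc=b[(b[:,2]>11)&(b[:,2]<16.5)];print("disc",len(disc),circ(disc[:,:2]/1000)*1000,"minenc",cv2.minEnclosingCircle(disc[:,:2].astype(np.float32)))
    bar=b[(b[:,2]>40)];r=cv2.minAreaRect(bar[:,:2].astype(np.float32));print("bar",len(bar),bar.mean(0),bar[:,2].max(),r)
    uv=lambda a:np.array([[pix(c,ce+right*(i/1000)+up*(j/1000)+n*(h/1000))[0] for i,j,h in a]],np.float32)[0]
    for h_,nm in((0,"p"),(44,"b")):
        src=uv([(-80,80,h_),(80,80,h_),(80,-80,h_),(-80,-80,h_)])
        M=cv2.getPerspectiveTransform(src,np.float32([[0,0],[400,0],[400,400],[0,400]]))
        globals()[nm]=cv2.warpPerspective(c["color"],M,(400,400),flags=cv2.INTER_CUBIC)
    cv2.imwrite(f"pics/{sys.argv[1]}_d.png",np.hstack([p,b])[:,:,::-1])
    print("ce",ce,"right",right,"up",up)
E
python3 dial.py w1
```

```text
scene 1647 lid [ 0.5506 -0.1428] knob [ 0.5529 -0.1426  0.1118] ringblue?
side 1494 lid [ 0.5503 -0.1421] knob [ 0.5497 -0.1443  0.1123] ringblue?
t 14.4833 tcp [ 0.497  -0.0708  0.162 ] yaw 127.38 F [ 1.3  0.1 -0.2] w 0.0427
shift [54.8 45.1 61.8] rotvec [ 0.0012  0.0076 -0.9185]
n [-0.5636  0.0433  0.8249] tilt 0.6008091935935542 yaw -4.394869804171512
extent [-53.0632 -59.5052] [72.2832 66.7497] rect ((9.565521240234375, 3.6156959533691406), (125.14495086669922, 126.26741027832031), 0.1421521008014679)
disc 1638 [ 7.6501  3.8036 17.1244] minenc ((8.819616317749023, 3.413902997970581), 21.962068557739258)
bar 1311 [ 8.0433  3.7957 43.2686] 46.20440656459421 ((8.486194610595703, 3.656391143798828), (13.925359725952148, 42.044307708740234), 79.24987030029297)
ce [ 0.5355 -0.3483  0.0831] right [-0.0766 -0.9971  0.    ] up [ 0.8225 -0.0632  0.5653]
```

View pics/w1_d.png

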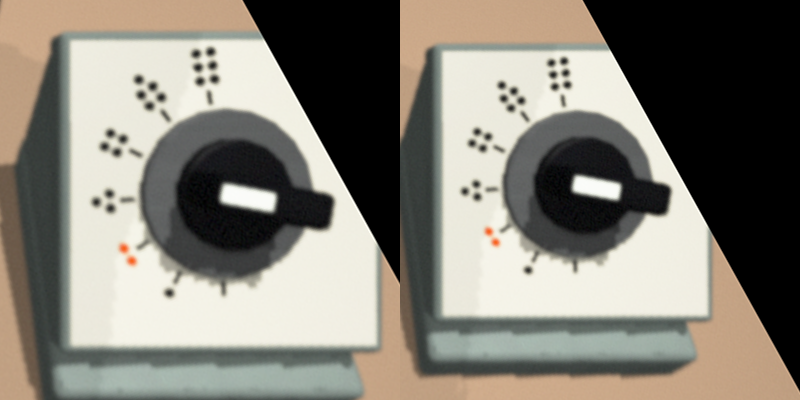

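Both pots are placed: yellow reads (0.5505,-0.1425) against red (0.5516,-0.143). In the rectified panel view (bar at right-half px (621,191)) the white half points left at about 1.76 rad, between marks 3 and 4. The dial has to turn by −0.76 rad.

```bash
cat > dt.py <<'E'
import sys;from cell import *;from h import *
from scipy.spatial.transform import Rotation as Ro
np.set_printoptions(precision=4,suppress=True)
C=np.array([.5378,-.3571,.0852]);n=np.array([-.5636,.0433,.8249]);n/=np.linalg.norm(n)
right=np.array([-.0766,-.9971,0]);up=np.array([.8225,-.0632,.5653])
def go(out,val):   # out: reported TCP along the normal, mm
    a=np.radians(270)-val;x=np.cos(a)*right+np.sin(a)*up;x-=n*(x@n);x/=np.linalg.norm(x)
    T=np.c_[x,np.cross(-n,x),-n];s=observe();E=s["eef_rot"]
    P=C+n*out/1000
    rv=Ro.from_matrix(E.T@T).as_rotvec()
    print("t",round(s["t"],2),"target",P,"shift",(E.T@(P-s["tcp_pos"])*1000).round(1),"shift in target frame",(T.T@(P-s["tcp_pos"])*1000).round(1),"rv",rv,np.degrees(np.linalg.norm(rv)),"q",s["q"].round(1),"F",s["force"].round(1),s["torque"].round(2),"w",round(s["grip_width"],4))
go(float(sys.argv[1]),float(sys.argv[2]))
E
python3 dt.py 100 1.758
```

```text
t 14.48 target [ 0.4814 -0.3528  0.1677] shift [-214.7 -183.5   -5.2] shift in target frame [-275.9   60.7   -1.2] rv [-0.5923 -0.1628  0.8889] 61.9065235245217 q [-16.4  14.9 -15.8  58.9  -0.   36.2] F [ 1.3  0.1 -0.2] [-0.04  0.02 -0.02] w 0.0427
```

Emit:
carry_out([
  [[-26.8,-22.9,-0.7,0,0,0],[-26.8,-22.9,-0.7,0,0,0],[-26.8,-22.9,-0.7,0,0,0],[-26.8,-22.9,-0.7,0,0,0],[-26.8,-22.9,-0.7,0,0,0]],
])

```text
t: 14.9
tcp_pos: [0.4838, -0.2473, 0.1604]
eef_rot: [[-0.607, 0.795, -0.001], [0.795, 0.607, 0.0], [0.001, -0.0, -1.0]]
force: [-0.3, 0.2, 0.3]
grip_width: 0.0428
```

Emit:
carry_out([
  [[-26.8,-22.9,-0.7,0,0,0],[-26.8,-22.9,-0.7,0,0,0],[-26.8,-22.9,-0.7,0,0,0],[0,0,0,-0.0658,-0.0181,0.0988],[0,0,0,-0.0658,-0.0181,0.0988]],
])

```text
t: 15.32
tcp_pos: [0.4789, -0.3534, 0.1616]
eef_rot: [[-0.433, 0.892, 0.132], [0.901, 0.431, 0.039], [-0.022, 0.136, -0.99]]
force: [0.0, 0.6, -0.2]
grip_width: 0.0425
```

Emit:
carry_out([
  [[0,0,0,-0.0658,-0.0181,0.0988],[0,0,0,-0.0658,-0.0181,0.0988],[0,0,0,-0.0658,-0.0181,0.0988],[0,0,0,-0.0658,-0.0181,0.0988],[0,0,0,-0.0658,-0.0181,0.0988]],
])

```text
t: 15.73
tcp_pos: [0.4782, -0.3517, 0.1627]
eef_rot: [[0.048, 0.89, 0.453], [0.998, -0.061, 0.013], [0.04, 0.452, -0.891]]
force: [-0.3, 0.7, -0.3]
grip_width: 0.0427
```

Emit:
carry_out([
  [[0,0,0,-0.0658,-0.0181,0.0988],[0,0,0,-0.0658,-0.0181,0.0988],[0,0,0,0,0,0],[0,0,0,0,0,0],[0,0,0,0,0,0]],
])

```text
t: 16.15
tcp_pos: [0.479, -0.3523, 0.1637]
eef_rot: [[0.227, 0.799, 0.557], [0.968, -0.246, -0.042], [0.103, 0.549, -0.83]]
force: [-0.5, -0.7, -0.3]
grip_width: 0.0425
```

```bash
python3 dt.py 100 1.758; python3 snap.py wrist w4; python3 dial.py w4
python3 - <<'E'
from cell import *;from h import *
np.set_printoptions(precision=4,suppress=True)
s=observe();T=s["tcp_pos"];E=s["eef_rot"];c=pickle.load(open("w4.pkl","rb"));L=(cloud(c)-T)@E*1000
m=(abs(L[...,0])<25)&(abs(L[...,1])<60)&(L[...,2]>-80)&(L[...,2]<0)
for z0 in range(-75,0,5):
    q=m&(abs(L[...,2]-z0)<2.5)
    if q.sum()>3:print(z0,q.sum(),L[q].min(0),L[q].max(0))
E
```

```text
t 16.15 target [ 0.4814 -0.3528  0.1677] shift [ 0.6  4.2 -1.9] shift in target frame [ 0.6  4.2 -1.9] rv [-0.0084  0.0008  0.0025] 0.5023395786744994 q [-60.3   7.8 -36.4  25.2  27.6  49.8] F [-0.5 -0.7 -0.3] [ 0.01  0.52 -0.04] w 0.0425
n [-0.5623  0.0431  0.8258] tilt 0.5991897578197634 yaw -4.384258684305048
extent [-57.0015 -64.2283] [68.1184 61.9956] rect ((5.590190887451172, -1.0561370849609375), (125.05772399902344, 126.19160461425781), 0.10126311331987381)
disc 1535 [ 4.0546 -2.0133 17.0563] minenc ((5.351402282714844, -2.392209053039551), 21.910009384155273)
bar 1230 [ 3.9462 -2.0294 43.2468] 46.1674765946299 ((4.723093032836914, -2.156280517578125), (13.534272193908691, 40.69415283203125), 79.76457214355469)
ce [ 0.5392 -0.3524  0.0861] right [-0.0764 -0.9971  0.    ] up [ 0.8234 -0.0631  0.564 ]
-75 729 [-12.9503 -35.7514 -77.4863] [ 10.0692  34.4156 -72.5009]
-70 885 [-13.2107 -35.7955 -72.4948] [ 10.3244  34.4204 -67.5008]
-65 773 [-13.3093 -35.5989 -67.4962] [ 10.1253  34.2591 -62.5053]
-60 713 [-13.0464 -35.6188 -62.4982] [  9.8963  34.2414 -57.5112]
-55 637 [-13.094  -35.8017 -57.493 ] [ 10.048   34.3666 -52.5008]
-50 569 [-13.2662 -35.1934 -52.4915] [ 10.1906  34.0874 -47.5   ]
-45 265 [-12.6686 -31.9395 -47.4933] [  9.655   32.1637 -42.5048]
-40 34 [-11.1974 -22.2434 -42.2987] [  6.3396  20.8659 -40.3326]
```

View pics/w4.png

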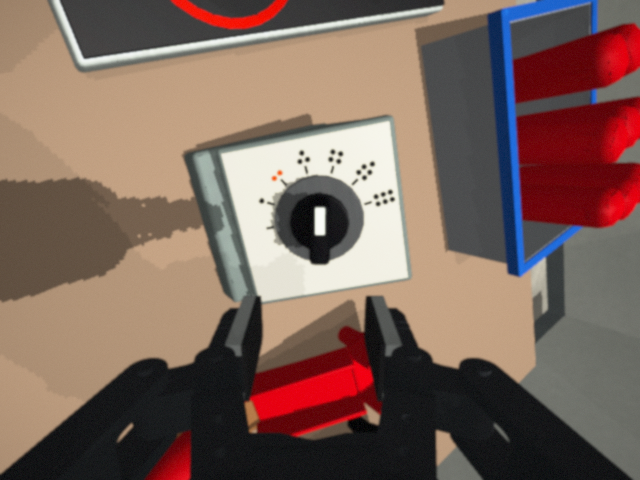

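The bar is upright in the image at (320,235), centred between the open jaws. This second measurement agrees with the first: centre within 1 mm, 1.75 against 1.758 rad. Fingertips again read 41 mm behind the reported TCP. Correcting and descending.

Emit:
carry_out([
  [[0.6,4.0,0,-0.008,0,0],[0,0,20,0,0,0],[0,0,25,0,0,0],[0,0,25,0,0,0],[0,0,15,0,0,0]],
])

```text
t: 16.62
tcp_pos: [0.5315, -0.3556, 0.094]
eef_rot: [[0.228, 0.794, 0.564], [0.968, -0.247, -0.043], [0.105, 0.555, -0.825]]
force: [-0.2, 1.3, -0.3]
grip_width: 0.0424
```

Emit:
carry_out([
  [[0,0,10,0,0,0],[0,0,0,0,0,0],[0,0,0,0,0,0]],
])

```text
t: 16.87
tcp_pos: [0.5359, -0.3559, 0.0871]
eef_rot: [[0.228, 0.794, 0.564], [0.968, -0.248, -0.043], [0.106, 0.555, -0.825]]
force: [-0.9, -0.6, 0.5]
grip_width: 0.0425
```

```bash
python3 dt.py -21 1.755
```

```text
t 16.87 target [ 0.5496 -0.358   0.0679] shift [-0.9  0.7 23.7] shift in target frame [-0.9  0.7 23.7] rv [ 0.0001 -0.0004 -0.0032] 0.18492151715651362 q [-54.6  17.9 -38.3  10.2  25.8  56. ] F [-0.9 -0.6  0.5] [0.05 0.57 0.01] w 0.0425
```

Emit:
carry_out([
  [[-0.9,0.7,6,0,0,0],[0,0,7,0,0,0],[0,0,5,0,0,0],[0,0,4.5,0,0,0],[0,0,0,0,0,0]],
])

```text
t: 17.28
tcp_pos: [0.5486, -0.3578, 0.0681]
eef_rot: [[0.229, 0.794, 0.564], [0.968, -0.249, -0.043], [0.106, 0.555, -0.825]]
force: [0.3, 0.1, -0.2]
grip_width: 0.0422
```

Emit:
carry_out([
  [[0,0,0,0,0,0],[0,0,0,0,0,0],[0,0,0,0,0,0],[0,0,0,0,0,0],[0,0,0,0,0,0]],
], gripper=0, grip_force=80)

```text
t: 17.7
tcp_pos: [0.5483, -0.358, 0.0691]
eef_rot: [[0.23, 0.793, 0.564], [0.968, -0.249, -0.044], [0.106, 0.556, -0.825]]
force: [-5.3, 1.0, 5.3]
grip_width: 0.0126
```

Emit:
carry_out([
  [[0,0,0,0,0,0],[0,0,0,0,0,0]],
])

```text
t: 17.87
tcp_pos: [0.5483, -0.3581, 0.0691]
eef_rot: [[0.23, 0.793, 0.564], [0.968, -0.249, -0.044], [0.106, 0.556, -0.825]]
force: [-5.6, 1.9, 5.2]
grip_width: 0.0125
```

```bash
python3 dt.py -21 1.0
```

```text
t 17.87 target [ 0.5496 -0.358   0.0679] shift [0.2 0.3 1.8] shift in target frame [-0.   0.4  1.8] rv [ 0.0004  0.0007 -0.7594] 43.50813691132673 q [-53.6  20.4 -38.1   7.3  25.3  57.2] F [-5.6  1.9  5.2] [0.26 0.92 0.19] w 0.0125
```

Emit:
carry_out([
  [[0,0,0,0,0,-0.076],[0,0,0,0,0,-0.076],[0,0,0,0,0,-0.076],[0,0,0,0,0,-0.076],[0,0,0,0,0,-0.076]],
])

```text
t: 18.28
tcp_pos: [0.5488, -0.3581, 0.0695]
eef_rot: [[-0.084, 0.821, 0.565], [0.99, 0.132, -0.044], [-0.11, 0.556, -0.824]]
force: [-2.4, 2.9, 5.1]
grip_width: 0.0126
```

Emit:
carry_out([
  [[0,0,0,0,0,-0.076],[0,0,0,0,0,-0.076],[0,0,0,0,0,-0.076],[0,0,0,0,0,-0.076],[0,0,0,0,0,-0.076]],
])

```text
t: 18.7
tcp_pos: [0.5493, -0.3579, 0.0698]
eef_rot: [[-0.383, 0.73, 0.566], [0.871, 0.49, -0.043], [-0.309, 0.476, -0.824]]
force: [-0.8, 3.6, 6.0]
grip_width: 0.0123
```

Emit:
carry_out([
  [[0,0,0,0,0,0],[0,0,0,0,0,0],[0,0,0,0,0,0]],
])

```text
t: 18.95
tcp_pos: [0.5493, -0.3579, 0.0698]
eef_rot: [[-0.381, 0.732, 0.566], [0.872, 0.487, -0.043], [-0.307, 0.477, -0.824]]
force: [-1.0, 2.8, 6.3]
grip_width: 0.0127
```

```bash
python3 dt.py -21 1.0; python3 snap.py wrist w5; python3 dial.py w5
```

```text
t 18.95 target [ 0.5496 -0.358   0.0679] shift [ 0.3 -0.7  1.8] shift in target frame [ 0.3 -0.7  1.8] rv [0.0021 0.0012 0.0017] 0.1701408130676779 q [-53.5  20.4 -38.1   7.2  25.4  13.6] F [-1.   2.8  6.3] [0.51 0.09 0.38] w 0.0127
n [-0.5628  0.0434  0.8255] tilt 0.5997944734821015 yaw -4.4128821080247835
extent [-47.6887 -61.1213] [76.2751 63.6417] rect ((14.290328979492188, 1.3763313293457031), (123.72627258300781, 124.76771545410156), 0.11487666517496109)
disc 2221 [12.0266 -1.2208 17.0519] minenc ((13.738327980041504, -0.05752416327595711), 21.918603897094727)
bar 6291 [11.1963 -1.764  46.8233] 59.994569763014724 ((13.568201065063477, -1.1148414611816406), (37.50540542602539, 37.62277603149414), 81.38362121582031)
ce [ 0.538  -0.3432  0.0847] right [-0.0769 -0.997   0.    ] up [ 0.823  -0.0635  0.5645]
```

Turned with the tool reading 0.998 rad. Releasing, backing off along the axis, and measuring.

Emit:
carry_out([
  [[0,0,0,0,0,0],[0,0,0,0,0,0],[0,0,0,0,0,0],[0,0,0,0,0,0]],
], gripper=50)

```text
t: 19.33
tcp_pos: [0.5485, -0.3581, 0.0688]
eef_rot: [[-0.38, 0.733, 0.564], [0.873, 0.486, -0.044], [-0.306, 0.475, -0.825]]
force: [1.0, 0.0, 0.4]
grip_width: 0.043
```

Emit:
carry_out([
  [[0,0,-15,0,0,0],[0,0,-25,0,0,0],[0,0,-30,0,0,0],[0,0,-35,0,0,0],[0,0,-30,0,0,0]],
])

```text
t: 19.75
tcp_pos: [0.4715, -0.3518, 0.1815]
eef_rot: [[-0.38, 0.733, 0.564], [0.873, 0.486, -0.044], [-0.306, 0.476, -0.825]]
force: [1.0, -1.7, 0.6]
grip_width: 0.0423
```

Emit:
carry_out([
  [[0,0,-20,0,0,0],[0,0,0,0,0,0],[0,0,0,0,0,0]],
])

```text
t: 20.0
tcp_pos: [0.4611, -0.3522, 0.1976]
eef_rot: [[-0.379, 0.733, 0.565], [0.873, 0.486, -0.046], [-0.308, 0.475, -0.824]]
force: [-0.5, -0.1, -0.1]
grip_width: 0.0428
```

```bash
python3 snap.py wrist w6; python3 dial.py w6; python3 lids.py .551 -.143 y; python3 lids.py .699 -.011 k
python3 - <<'E'
import cv2,numpy as np
a=cv2.imread("pics/w6_d.png")[:,:400]
import pickle;b=pickle.load(open("scene_l.pkl","rb"))["color"][160:460,140:540,::-1]
cv2.imwrite("pics/fin.png",np.hstack([a,cv2.copyMakeBorder(b,0,100,0,0,0)]))
E
```

```text
n [-0.5626  0.0434  0.8256] tilt 0.5996112169261346 yaw -4.413598988473918
extent [-58.736  -60.3398] [66.4612 65.0774] rect ((3.8502349853515625, 2.4693222045898438), (124.95265197753906, 125.40304565429688), 0.15104608237743378)
disc 1192 [ 3.1169  0.8444 17.0825] minenc ((3.9729061126708984, 1.4695087671279907), 21.874984741210938)
bar 978 [ 3.2418  0.9086 43.2188] 46.31355839621052 ((3.9452714920043945, 1.4425430297851562), (42.20608901977539, 13.852034568786621), 32.801239013671875)
ce [ 0.5361 -0.3537  0.0841] right [-0.077 -0.997  0.   ] up [ 0.8231 -0.0635  0.5643]
scene 1654 lid [ 0.5505 -0.1424] knob [ 0.5531 -0.1427  0.112 ] ringblue?
side 1477 lid [ 0.5506 -0.1424] knob [ 0.5493 -0.1441  0.1125] ringblue?
t 20.15 tcp [ 0.4612 -0.3506  0.1953] yaw 113.56 F [ 0.3  0.1 -1. ] w 0.0425
shift [320.4 153.4  85.7] rotvec [ 0.2813  0.5631 -1.0424]
scene 2318 lid [ 0.6989 -0.0118] knob [ 0.7007 -0.0122  0.112 ] ringblue?
side 1045 lid [ 0.6977 -0.0116] knob [ 0.6974 -0.0135  0.1124] ringblue?
t 20.25 tcp [ 0.4612 -0.3505  0.1953] yaw 113.58 F [-0.3 -0.1 -0.1] w 0.0431
shift [320.2 153.4  85.9] rotvec [ 0.2815  0.5627 -1.0422]
```

View pics/fin.png

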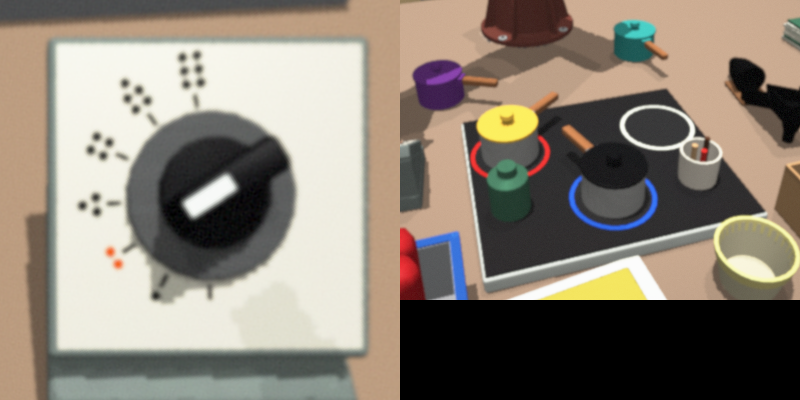

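The pointer (left panel, 200,200) aims at the two orange dots at (114,258), and the bar measures 0.998 rad. On the right, yellow is on red, black is on blue, and the can, jar and shoe are in place. Handing in.

```bash
python3 -c "
from cell import *;print(close_job())"
```

```text
the job is handed in; nothing more can be done
None
```

The changeover is done and handed in, with the clock at about 20 s. I slid the black pot to the blue ring, then the yellow pot to the red ring, and last turned the dial down to mark 2.

**Last checks:**
- **Pots:** each lid centre is about 1 mm from its ring's centre. Yellow reads (0.5505, −0.1424) on red at (0.5516, −0.143). Black reads (0.698, −0.012) on blue at (0.699, −0.011).
- **Clearance:** I took the yellow pot around the black pot's handle, planned with roughly 30 mm between them. The forces showed no sign of a knock.
- **Dial:** the bar measures 0.998 rad against the wanted 1.0.
- **Left alone:** the jar, can and shoe look where they stood in the final picture; I didn't measure them again.
- **Forces:** the highest wrist force I saw was about 27 N.

**Disagreements:**
- **Fingertip position:** the images put the real fingertips about 41 mm behind the reported TCP. My first grasp closed empty above the black pot's handle and touched nothing, and I used that offset from then on.
- **Short slides:** both slides first stopped short because I had miscounted rows: about 12 mm for the black pot and 19 mm for the yellow. I corrected each from fresh measurements before letting go.

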